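# Dispense one balance weight and push it onto the round mat

## Robot

A 7-joint arm with a two-finger parallel gripper is mounted at the origin on the work surface. World frame = base frame: x ahead of the robot, y to its left, z up, the work surface at z = 0. Lengths are in m, angles in rad, forces in N, time in s.
With the tool pointing down it reaches from about 0.425 to 0.875 m from the base axis. Payload 9.9 kg.
Tool frame: the origin (TCP) lies midway between the tips of the shut fingers; the grasp point (between the pads) lies 19 mm behind it; y points along the fingers, x is the direction in which the jaws open and shut, and the axes are right-handed (so a half turn about y gives the same grasp; the last joint's range is limited). The gripper opens to 85 mm and grips with 20 to 120 N. Pads are 22 mm wide; open, the fingers measure 114 mm over their backs; the gripper's body (76 mm by 85 mm) begins 54 mm behind the grasp point. The pads swing forward as they close: fully open they stand 13 mm farther back than shut.
Start: joints at [-1.362, 0.576, 0.025, 1.437, -0.015, 1.129, -0.057], TCP at [0.195, 0.646, 0.231] pointing down, gripper open.
Joint ranges: [-2.76, 2.76], [-0.34, 2.15], [-1.52, 1.57], [0.19, 2.46], [-1.09, 4.23], [0.17, 1.99], [-2.82, 2.82]. Speed limits (rad/s): [2.22, 2.22, 3.01, 3.01, 3.14, 3.14, 3.14].

## Interface

Orientations are given as a unit quaternion [x, y, z, w].
In Python, from rig import * gives the robot as it stands. The module is installed in compiled form; this text tells all that it offers. Calls block until the motion is done:
- goto(position, orientation): joint-space move of the TCP to a pose.
- line_to(position, rotation=None, rate=0.15, f_stop=None): straight line of the TCP; rotation=None keeps the orientation; rate is the mean speed in m/s. With f_stop (N) it stops when the force on the tool has changed by that much, and returns True; else False.
- move_j(angles): joint-space move.
- let_go() and close_gripper(): open the fingers fully, or close them until they stop; the grip force is fixed at half the most.
- sleep(seconds).
- inverse_kinematics(position, orientation): joint angles nearest the present ones, or None.
- get_obs(): the state.
- read_camera(name): name is "scene" or "top" or "wrist"; returns a dict with "img" (420x560x3 uint8, red, green, blue), "K" (3x3 intrinsics, pixels), "R" (3x3) and "t" (3): a world point X has camera coordinates R X + t. Camera axes: x right, y down, z forward; pixel columns grow to the right and rows downward; lengths in m; the calibration is good to about 2 mm. A picture is of the moment at which its call begins. There is no depth.
A pose or a line that the arm cannot do raises Unreachable and nothing moves.
- sign_off(): hands the job in, once; it reports no verdict.
The state is a dict: "time": time; "joint_positions": joint angles; "qvel": joint speeds; "joint_efforts": joint torques, N m; "eef_pos": TCP position; "orientation": TCP orientation; "wrist_force": force on the tool from outside, world axes, zero at the start; "moment": the same for the moment, N m; "finger_gap": finger opening in m.
Only numpy, scipy, OpenCV 4.12 (cv2) and the standard library are available. Lean on these libraries where they do the work, as an engineer would, in place of code of your own. Each camera call takes 0.05 s, during which the arm holds its last target. There are 200 camera calls.

## Task

At the fan-balancing bench, press the plunger of the weight dispenser fully down once so that a single steel weight comes out, and let the plunger spring back up. Then push that weight along the bench with the fingertips until all of it lies on the round rubber mat (not the square one). Do not grip, lift or bear down on the weight, and leave the other weights and everything else on the bench where they are.

Things in the scene. Friction and masses are not known exactly. Their poses are not given: they have to be found in the camera images.
- dispenser: Fixed dispenser: aluminium magazine 47 mm wide, 44 mm tall, open on top, slit in front; behind it a grey housing 75 mm tall bearing the plunger. Origin: on the bench under the magazine's centre. x axis from outlet back to plunger (weights come out along -x), z up. Spans x -24 to +108 mm, y +-24 mm; 4 mm high feet to y +-48 mm from x -14 to +106 mm. Holds three stacked weights.
- plunger_top (a point): Centre of the top of the black round plunger cap (36 mm across, 10 mm thick), 115 mm above the bench when up, 55 mm behind the dispenser's origin. Press it straight down 28 mm to its stop; a spring brings it back up. It needs about 9 N to start and 11 to 16 N on the way down; it stops hard at the bottom.
- plunger (a joint): Plunger travel in m: 0 = up, 0.028 = fully down. A pusher bar at bench level, linked to it 2.86 to 1, slides the lowest weight out of the front and draws back as the plunger rises; then the next weight drops. Each full press gives one weight.
- weight1_center (a point): Centre of the lowest steel weight in the magazine, the one that comes out: a flat steel disc 32 mm across and 12 mm thick, about 40 to 80 g; its centre is 6 mm above the bench, on which it slides. A full press leaves it lying free about 78 mm from the dispenser's origin along the dispenser's -x (farther after a fast press: look again).
- weight2_center (a point): Centre of the second, like weight in the magazine; it must stay in the magazine.
- weight3_center (a point): Centre of the third, topmost weight in the magazine; it must stay in the magazine.
- round_mat: Round black rubber mat, 100 mm across, let in flush with the bench (nothing to climb). Origin at its centre, z up. It lies to the left or the right of the dispenser's outlet; the square mat is on the other side.
- square_mat: Square black rubber mat, 90 mm a side, flush with the bench, origin at its centre: not the target.
- spare_center (a point): Centre of a loose spare weight of the same kind, lying on the bench between the dispenser and the robot: leave it.
- bushing: Loose flanged brass bushing, 42 mm across, 35 mm tall, beside the dispenser, origin under its centre: leave it.
- wrench: Loose steel wrench, 160 mm long, lying beside the dispenser: leave it.
- brush: Loose brush, 200 mm long, lying at the left: leave it.
- can: Aluminium can, 54 mm across and 150 mm tall, standing at the far left, origin under its centre: leave it.
- cup: Steel cup, 72 mm across and 70 mm tall, standing at the right, origin under its centre: leave it.

How it is judged:
By the outcome, as a careful person would: the job done as asked, in the order asked, and still so for the second after the job is handed in, with the robot touching nothing.
It also fails if it takes over 58 s, if anything falls off the work surface, if the arm or the gripper's body presses on something with over 40 N, if the wrist force passes 120 N, or if a joint passes its speed limit or range.

## Working session

There is one attempt and no reset: what is moved stays moved. The work goes in short steps, each a Python script; the robot and the scene stay as the last script left them, time stands still between calls to the robot, and variables do not carry over. Pictures are saved under pics/ and viewed, about 8 in all and at most 12, crops included, and the job is handed in when it is done.

```bash
mkdir -p pics && cat > h.py <<'E'
from rig import *
import numpy as np, cv2
def snap(cam,fn,crop=None,s=1):
    c=read_camera(cam); im=c["img"][:,:,::-1]
    if crop: im=im[crop[1]:crop[3],crop[0]:crop[2]]
    cv2.imwrite("pics/"+fn,cv2.resize(np.ascontiguousarray(im),None,fx=s,fy=s,interpolation=cv2.INTER_CUBIC)); return c
def back(c,u,v,z):
    K,R,t=map(np.array,(c["K"],c["R"],c["t"]))
    d=R.T@np.linalg.solve(K,[u,v,1]); o=-R.T@t
    return o+d*(z-o[2])/d[2]
def proj(c,X):
    p=np.array(c["K"])@(np.array(c["R"])@np.array(X)+np.array(c["t"])); return p[:2]/p[2]
E
python3 - <<'E'
from h import *
import pickle
o=get_obs();print(o)
c=snap("top","a.png",s=1.4);pickle.dump(c,open("top.pkl","wb"));print(c["K"],c["R"],c["t"])
c=snap("scene","b.png",s=1.4);pickle.dump(c,open("scene.pkl","wb"))
E
```

```text
{'time': 0.0, 'joint_positions': array([-1.36179702,  0.57650264,  0.02481653,  1.43791203, -0.01503019,
        1.12900619, -0.05655232]), 'qvel': array([-1.31485038e-03,  1.43533125e-03,  3.92948255e-05,  1.28145402e-03,
        2.29472935e-04,  1.40127183e-03, -1.11118262e-03]), 'joint_efforts': array([-4.75129491e-04, -7.65740919e+01,  2.25024283e+00, -2.85988909e+01,
        1.53468281e-02,  1.25612624e-02,  3.46899725e-06]), 'eef_pos': array([0.19466541, 0.64584237, 0.23046042]), 'orientation': array([ 0.56795037,  0.42125272, -0.42216785, -0.5672326 ]), 'wrist_force': array([ 0.60413297,  1.18516899, -0.14044527]), 'moment': array([ 0.04099284,  0.00930182, -0.0460317 ]), 'finger_gap': 0.08529003295288314}
[[469.04903793   0.         276.69435559]
 [  0.         469.04903793 205.09005338]
 [  0.           0.           1.        ]] [[-0.02673264 -0.99951918  0.01570919]
 [-0.9858284   0.02375646 -0.16606625]
 [ 0.16561321 -0.01992596 -0.98598946]] [0.00683155 0.59663944 1.16404191]
```

View pics/a.png

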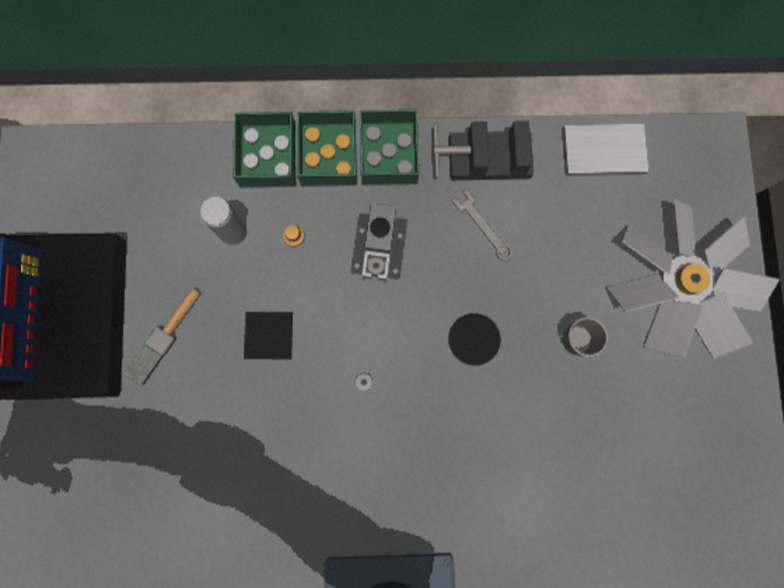

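View pics/b.png

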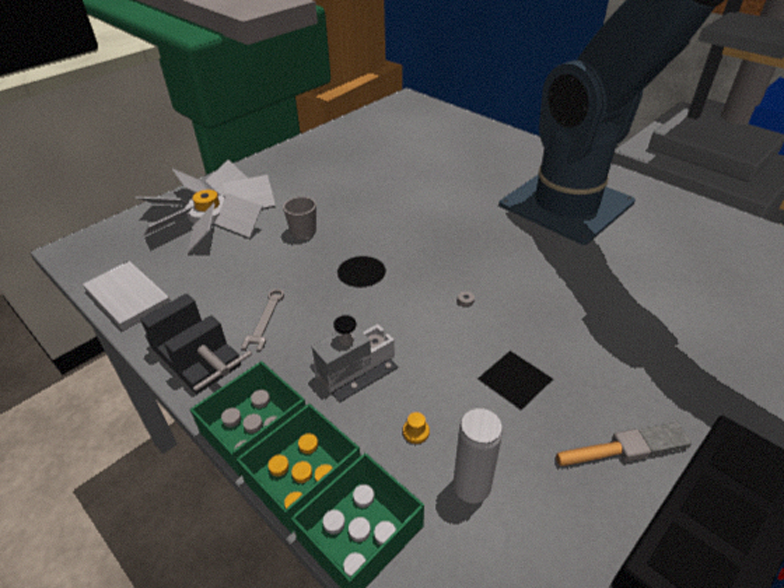

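The top view shows the magazine at about (376,265), the plunger cap at (380,227), the round mat to the right at (474,339), the square mat at (268,335) and the spare weight at (364,381). The scene view agrees. I'll measure these in an enlarged crop.

```bash
python3 - <<'E'
from h import *
import pickle
c=pickle.load(open("top.pkl","rb"));im=c["img"][:,:,::-1]
cv2.imwrite("pics/c.png",cv2.resize(np.ascontiguousarray(im[130:230,230:310]),None,fx=6,fy=6,interpolation=cv2.INTER_CUBIC))
for n,u,v,z in [("cap",380,227,.115),("mag",376,265,.044),("mat",474,339,0),("spare",364,381,.012),("sq",268,335,0),("bush",293,236,.02),("wr1",463,200,.0),("wr2",504,252,0)]:
    print(n,back(c,u/1.4,v/1.4,z).round(4))
g=im.max(2)[:,:]; m=(g<45).astype(np.uint8); m=cv2.morphologyEx(m,cv2.MORPH_OPEN,np.ones((3,3)))
n,l,s,ce=cv2.connectedComponentsWithStats(m)
for i in range(1,n):
    if 50<s[i,4]<3000: print(s[i],ce[i],back(c,ce[i][0],ce[i][1],0).round(4))
E
```

```text
cap [0.6942 0.0032 0.115 ]
mag [0.64   0.0117 0.044 ]
mat [ 0.5009 -0.1716  0.    ]
spare [0.4269 0.0391 0.012 ]
sq [0.5184 0.2195 0.    ]
bush [0.7053 0.1691 0.02  ]
wr1 [ 0.7757 -0.1632  0.    ]
wr2 [ 0.6689 -0.2384  0.    ]
[364  92  13  35 183] [367.67759563 112.80874317] [ 0.8605 -0.2708  0.    ]
[335 110  12  18 115] [339.49565217 121.04347826] [ 0.8381 -0.1906  0.    ]
[541 135  16  63 575] [548.13391304 166.75652174] [ 0.6942 -0.761   0.    ]
[265 156  13  12 119] [270.98319328 161.44537815] [0.7265 0.003  0.    ]
[ 11 195   6  25 124] [ 13.58064516 207.29032258] [0.616  0.6931 0.    ]
[550 203  10  83 489] [555.81390593 236.51738241] [ 0.5012 -0.758   0.    ]
[ 175  223   34   33 1051] [191.38534729 239.40152236] [0.5181 0.2196 0.    ]
[ 321  225   36   35 1010] [338.51188119 241.95544554] [ 0.5014 -0.1715  0.    ]
[  8 229  10  34 200] [ 11.475 245.7  ] [0.5134 0.6919 0.    ]
[266 415  27   5 105] [278.83809524 417.42857143] [ 0.0657 -0.0003  0.    ]
```

View pics/c.png

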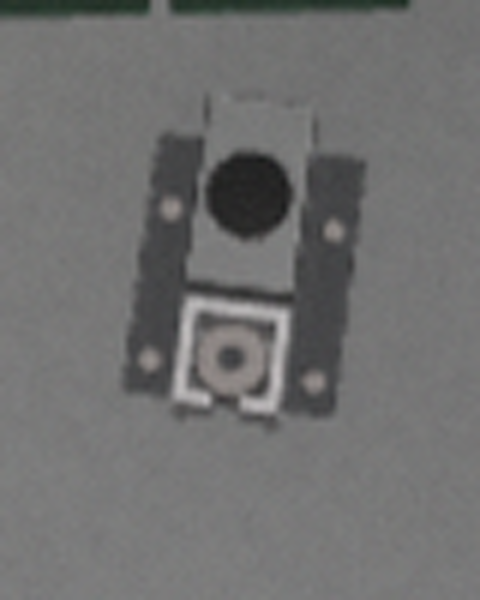

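The cap is centred at about (249,195) in the crop, which agrees with the first reading. The dispenser axis is yawed about -9°. I'll press now with shut fingers.

```bash
cat >> h.py <<'E'
from scipy.spatial.transform import Rotation as Ro
def q(a):  # tool down, jaw axis (tool x) at yaw a
    return Ro.from_matrix(np.array([[np.cos(a),np.sin(a),0],[0,0,-1],[-np.sin(a),np.cos(a),0]]).T).as_quat()
def best(p,angs):  # yaw with least joint travel
    j0=get_obs()["joint_positions"]; r=[]
    for a in angs:
        j=inverse_kinematics(p,q(a))
        if j is not None: r.append((np.abs(np.array(j)-j0).max(),a,np.round(j,2)))
    print(*r,sep="\n"); return min(r,key=lambda k:k[0])[1]
E
python3 - <<'E'
from h import *
print(Ro.from_quat(get_obs()["orientation"]).as_matrix().round(2))
P=np.array([.693,.003,.24])
th=np.radians(-9)
a=best(P,[th,th+np.pi,th+np.pi/2,th-np.pi/2])
close_gripper(); goto(P,q(a)); o=get_obs();print(o["time"],o["eef_pos"])
line_to([P[0],P[1],.125],rate=.12)
print(get_obs()["wrist_force"])
hit=line_to([P[0],P[1],.083],rate=.03,f_stop=30)
o=get_obs();print(hit,o["time"],o["eef_pos"],o["wrist_force"])
sleep(.2);o=get_obs();print(o["eef_pos"],o["wrist_force"])
line_to([P[0],P[1],.125],rate=.05); line_to(P,rate=.2)
o=get_obs();print(o["time"],o["wrist_force"])
import pickle
c=snap("top","d.png",crop=(230,120,370,290),s=3.5);pickle.dump(c,open("top2.pkl","wb"))
E
```

```text
[[ 0.29 -0.   -0.96]
 [ 0.96 -0.    0.29]
 [-0.   -1.   -0.  ]]
(np.float64(0.9713597543033444), np.float64(-0.15707963267948966), array([-0.39,  0.67,  0.61,  1.38, -0.39,  1.21,  0.1 ]))
(np.float64(2.3350434246975507), np.float64(2.9845130209103035), array([ 0.51,  0.87, -1.29,  1.34,  0.83,  1.51,  2.28]))
(np.float64(1.5235343209934975), np.float64(1.413716694115407), array([-0.2 ,  0.61,  0.24,  1.38, -0.15,  1.17,  1.47]))
(np.float64(1.273044345202816), np.float64(-1.7278759594743862), array([-0.5 ,  0.74,  0.86,  1.39, -0.56,  1.27, -1.33]))
3.725 [0.69302223 0.00437699 0.23986597]
[0.6504207  0.28044519 0.18576947]
True 6.0583 [0.69317918 0.00303044 0.08759548] [-4.50556914  0.56230096 12.60059447]
[0.69320378 0.00299396 0.08775579] [-3.6711206   0.17389697 11.62149747]
7.9 [-0.10557441  0.38545034  0.3360231 ]
```

View pics/d.png

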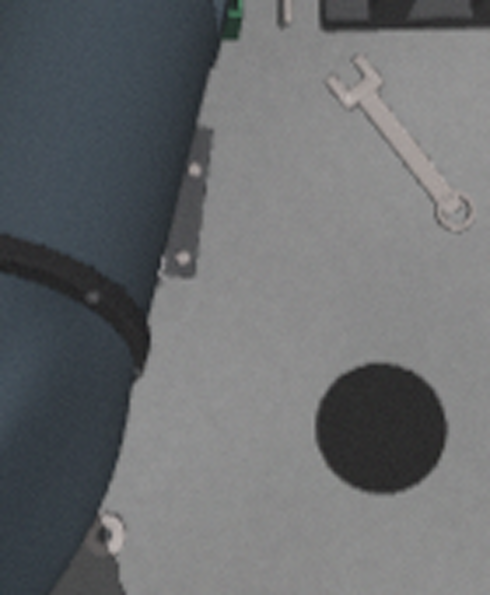

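The arm hides the outlet. The press stopped at z=0.0876, which is about 27.5–28 mm of travel at the stop. I'll move aside towards where the push starts and look again.

```bash
python3 - <<'E'
from h import *
import pickle
goto([.5,.25,.25],q(np.radians(75))) if inverse_kinematics([.5,.25,.25],q(np.radians(75))) is not None else print("no")
let_go()
c=snap("top","e.png",crop=(170,120,370,290),s=4);pickle.dump(c,open("top3.pkl","wb"))
o=get_obs();print(o["time"],o["eef_pos"],o["joint_positions"].round(2))
c=snap("scene","f.png",crop=(190,190,360,300),s=4.5);pickle.dump(c,open("sc3.pkl","wb"))
E
```

```text
9.975 [0.49999582 0.25001427 0.2500053 ] [-0.74  0.4   0.28  1.73 -0.13  1.03  0.89]
```

View pics/e.png

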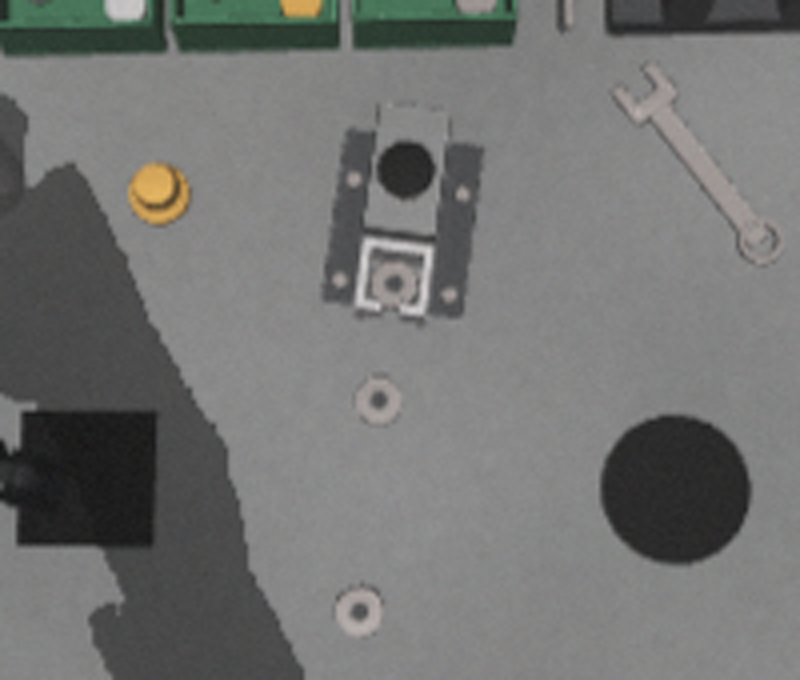

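View pics/f.png

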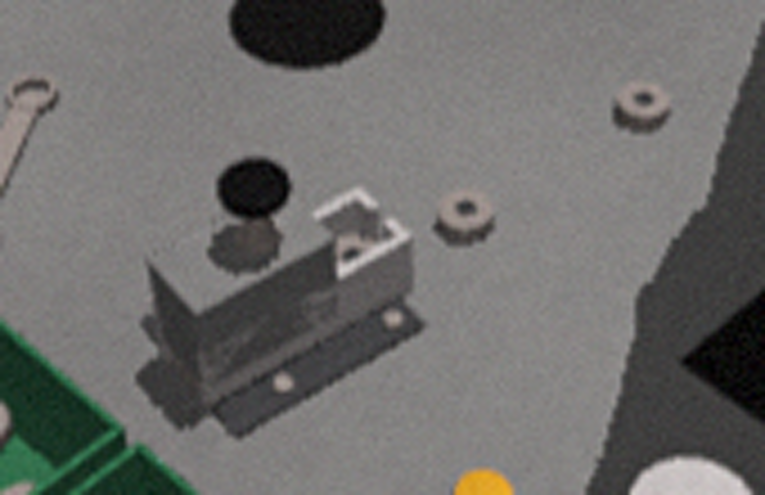

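The weight has come out and lies at (378,401) in the crop. The plunger is up, the magazine still holds weights and the spare at (359,611) has not moved. Next I'll push with the flat inner pad of the open, trailing finger. A disc against a flat face pushed along its normal won't drift.

```bash
python3 - <<'E'
from h import *
import pickle
c=pickle.load(open("top3.pkl","rb"))
W=back(c,170+378/4,120+401/4,.012)[:2]; M=back(c,170+676/4,120+489.5/4,0)[:2]
S=pickle.load(open("sc3.pkl","rb")); print(W,M,"scene check",back(S,190+465/4.5,190+209/4.5,.012))
D=M-W; L=np.linalg.norm(D); d=D/L; a=np.arctan2(-d[1],-d[0]); print(L,np.degrees(a))
p=lambda s,z:np.r_[W+s*d,z]
goto(p(.015,.15),q(a)); 
print(line_to(p(.015,.03),rate=.15))
print("touch",line_to(p(.015,-.008),rate=.05,f_stop=6)); o=get_obs();print(o["time"],o["eef_pos"],o["wrist_force"])
snap("wrist","w.png")
if o["eef_pos"][2]<-.004:
    print(line_to(p(L+.0265,-.008),rate=.05,f_stop=15)); o=get_obs();print(o["time"],o["eef_pos"],o["wrist_force"])
    line_to(p(L+.0165,-.008),rate=.05); line_to(p(L+.0165,.15),rate=.15)
    print(get_obs()["time"])
    P=[.5,.2,.25]; goto(P,q(a))
    c=snap("top","g.png",crop=(170,120,370,290),s=4);pickle.dump(c,open("top4.pkl","wb"))
    print(get_obs()["time"])
E
```

```text
[0.56296537 0.02434872] [ 0.50023632 -0.1727103 ] scene check [0.56487156 0.02374078 0.012     ]
0.206802302490485 72.34236145091657
False
touch False
12.925 [ 0.55853671  0.01003248 -0.00789392] [-0.39777086  0.87766267 -0.70545818]
False
17.4917 [ 0.4922207  -0.19790566 -0.00799163] [ 0.07701951 -0.20821034  0.38383035]
19.0417
20.575
```

View pics/g.png

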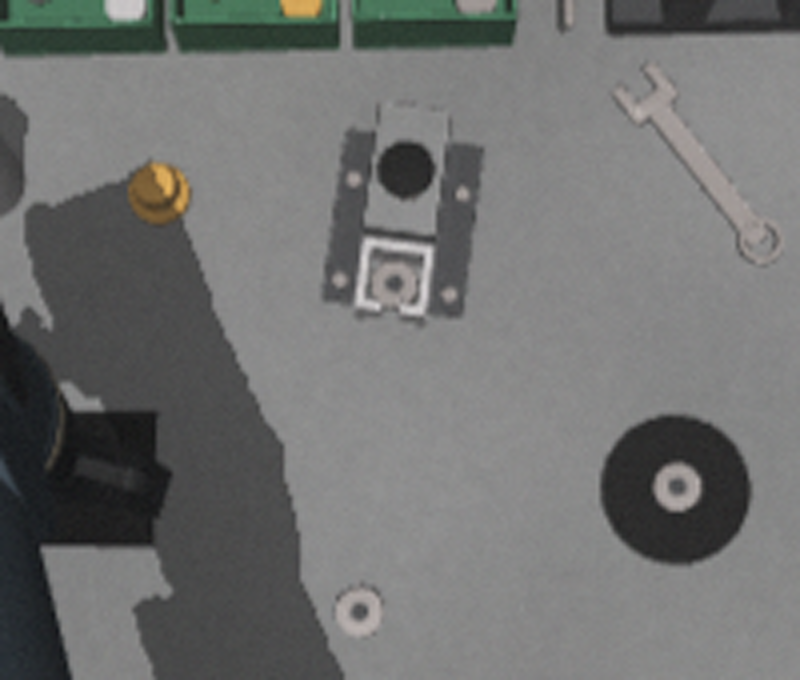

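The weight lies centred on the round mat at (677,487), against the mat's centre at (676,489). The spare, bushing, wrench and dispenser are where they were, and the arm is clear.

```bash
python3 -c "
from h import *
print(get_obs()['time'],get_obs()['wrist_force']); sign_off()"
```

```text
20.575 [-0.0414971   0.08539478 -0.26108079]
the job is handed in; nothing more can be done
```

The steel weight is on the round mat, about 1 mm from its centre, and I handed the job in at 20.6 s of the 58 s allowed.

- **Press:** I pressed the plunger once with shut fingers. It went down about 27–28 mm, until the 30 N force stop triggered, and one weight came out. The pictures afterwards showed the plunger back up.
- **Push:** I pushed the weight about 207 mm with the inside of one open finger. I did not grip or lift it, and the wrist force read at the start and end of the push stayed around 1 N.
- **Last checks:** The final top view shows the weight well inside the mat. The spare weight, bushing, wrench and dispenser are unmoved, and the arm was held clear. The brush, can and cup were outside that last crop, so I did not re-check them, but the arm's path stayed away from them.

The top and scene cameras agreed on the weight's position to within about 2 mm. No checks failed.

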